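Set the sensor unit's selector to the ring mark

ROBOT

A 7-joint arm with a two-finger parallel gripper is mounted at the origin on the work surface. World frame = base frame: x ahead of the robot, y to its left, z up, the work surface at z = 0. Lengths are in m, angles in rad, forces in N, time in s.
With the tool pointing down it reaches from about 0.4 to 0.85 m from the base axis. Payload 4.5 kg.
Tool frame: the origin (TCP) lies midway between the tips of the shut fingers; the grasp point (between the pads) lies 19 mm behind it; z points along the fingers, y is the line along which they close (so a half turn about z gives the same grasp; the last joint's range is limited). The gripper opens to 85 mm and grips with 20 to 120 N. Pads are 22 mm wide; open, the fingers measure 114 mm over their backs; the gripper's body (76 mm by 85 mm) begins 54 mm behind the grasp point. The pads swing forward as they close: fully open they stand 13 mm farther back than shut.
Start: joints at [-1.106, 0.689, -0.195, 1.565, 0.157, 0.902, -0.215], TCP at [0.261, 0.568, 0.231] pointing down, gripper open.
Joint ranges: [-3.01, 3.01], [-0.46, 2.08], [-1.47, 1.51], [0.13, 2.56], [-1, 4.14], [0.04, 2.09], [-2.66, 2.66]. Speed limits (rad/s): [2.57, 2.57, 3.14, 3.14, 3.14, 3.14, 3.14].

INTERFACE

Orientations are given as a unit quaternion [w, x, y, z].
In Python, from plant import arm, viewer gives the robot as it stands.
- The arm moves only by the shell command python3 -m creep 'ROWS' [FORCE]. ROWS is a JSON object of lists of equal length, an entry for each row: "hand": the opening, from 0 (shut) to 1 (fully open); "dp": the shift along the tool's x, y, z in mm, a list of three; "turn": the turn about the tool's z in rad. A call has 1 to 12 rows; each row is the pose to reach, as a shift and turn from the pose commanded when the call began, along the tool's axes at that moment; what a row does not reach only later rows make up. A row lasts 1/12 s, in which the tool goes at most 41.7 mm and 7.16 degrees, less where a joint would pass 70% of its speed; a pose out of reach is approached as far as the arm can. A call with a gripper value outside its range is refused whole. The fingers move at their own pace and stop on an object; FORCE is the grip in N (left out, the last holds). Time passes only in rows, so rows that repeat a pose let the fingers close. It gives the time, the measured TCP pose, the force, the opening and the grip force at its end, in the units of the state.
- arm.state(): the state, without advancing time (a new reading comes with each control period).
- viewer.get_image(name): name is "scene" or "top" or "wrist"; returns (picture, depth): 400x640x3 uint8, red, green, blue; 400x640 float32, m along the optical axis (not along the pixel's ray), 0 where there is no reading.
- viewer.get_calibration(name): a dict with "fx", "fy", "cx", "cy" (pixels), "k1" (the pictures are not rectified: a ray, as slopes to the right and down, at radius r is drawn at 1 + k1 r^2 times it, then the intrinsics apply), "rvec" (rotation vector, rad) and "tvec" (3), from world to camera coordinates, as OpenCV has them; the wrist camera has in their place "tool_from_camera" (4x4, takes a point from camera to tool coordinates, whose origin is the TCP and whose axes are the flange's). Camera axes: x right, y down, z forward; pixel columns grow to the right and rows downward; lengths in m; the calibration is good to about 2 mm. A picture is of the moment at which its call begins: read the wrist's pose just before it. get_calibration takes no time and is no camera call.
- arm.finish_job(): hands the job in; it is judged then, once.
The state is a dict: "t": time; "joints": joint angles; "qvel": joint speeds; "effort": joint torques, N m; "ee_pos": TCP position; "orientation": TCP orientation; "contact_force": force on the tool from outside, world axes, zero at the start; "ft_torque": the same for the moment, N m; "opening": opening from 0.0 (shut) to 1.0 (fully open); "gripper_force": force on a finger pad.
Only numpy, scipy, OpenCV 4.12 (cv2) and the standard library are available. Lean on these libraries where they do the work, as an engineer would, in place of code of your own. Each camera call takes 0.05 s, during which the arm holds its last target. There are 200 camera calls.

TASK

Lift the clear dust cover off the selector dial of the sensor unit and set it down gently, standing upright wholly on the black rubber mat. Then turn the black pointer knob until it rests in the click position at the open-ring mark. Leave the bottle, the grey box and the jar where they are.

Things in the scene. Friction and masses are not known exactly. Their poses are not given: they have to be found in the camera images.
- sensor: White bench instrument, fixed. Origin on the bench under the dial's axis; x to its back, y to its left seen from the front (-x). Housing x -110..110, y -105..245 mm, flat deck 60 mm above the bench. Optical head 110 x 110 mm on the deck, centred at x 20, y 175, top 164 mm above the bench. Dial: plain ticks at 0, 45, 90 degrees clockwise from the front, four shaped marks in any order at 135 to 270.
- selector (a joint): Angle of the black pointer knob, rad, growing clockwise seen from above; 0 = nose to the front of the unit, a click (stable rest) every 0.785 rad up to the last at 4.712, end stops 0.12 beyond the first and last. Clicks take up to about 0.2 N m; let go between two clicks, it springs into the nearer one.
- selector_grip (a point): On the knob's axis at gripping height, 93 mm above the bench. The knob is an upright bar 18 mm thick and 84 mm long (44 mm from axis to nose, 40 mm to tail), 68 to 110 mm above the bench, on a disc of 72 mm diameter; grip it across the 18 mm. The point turns with the knob: its -x axis points to the nose.
- pointer_aim (a point): Point 72 mm from the dial's axis in the direction of the knob's nose (white line on that half of the bar), just above the deck: it lies at the mark that the knob is set to.
- mark_ring: Flat printed mark on the deck, open ring, 24 mm across, dark outline with a light middle; origin at its centre, 72 mm from the dial's axis. The position to set.
- mark_square: Flat printed mark on the deck, solid dark square, 19 mm; origin at its centre, 72 mm from the dial's axis.
- mark_triangle: Flat printed mark on the deck, solid dark triangle, about 24 mm; origin at its centre, 72 mm from the dial's axis.
- mark_cross: Flat printed mark on the deck, dark cross of two 24 mm bars; origin at its centre, 72 mm from the dial's axis.
- cover: Clear dust cover, loose, about 0.16 kg: upside-down round cup 104 mm across, 62 mm high, wall 3 mm, grey rim, over the knob on the deck. On top a grey rib to lift it by: 60 mm long (along the cover's x), 14 mm thick (y), from 62 to 98 mm above the foot. Origin at the centre of its open foot. It must rise 55 mm to clear the knob.
- mat: Black rubber mat, fixed, 180 x 180 x 4 mm, flat on the bench; origin at the centre of its underside.
- bottle: Amber bottle, 64 mm across, 150 mm high, upright; origin under its centre. Leave alone.
- tip_box: Grey box with clear lid, 85 x 120 x 80 mm; origin under its centre. Leave alone.
- jar: White jar, 70 mm across, 75 mm high; origin under its centre. Leave alone.
Things that resemble listed ones, but are neither listed nor needed, are in the scene too. What is shaped like the cover but blue or pink is not meant.

How it is judged:
On the way, in this order (a step that is already met when the one before it is completed fails the run):
1. the cover stands upright on the mat, let go (x of cover in the frame of mat between -0.042 and 0.042 m and y of cover in the frame of mat between -0.042 and 0.042 m and height (world z) of cover below 0.009 m and angle between cover's own z axis and vertical below 0.1 rad and contact force between the fingers and cover below 0.1 N), for 0.2 s.
2. the knob points to the ring mark (horizontal distance between pointer_aim and mark_ring below 0.012 m), for 0.2 s.
At the end, for the whole second after the job is handed in: The cover stands upright (within 0.1 rad) and at rest wholly on the mat (its centre within 42 mm of the mat's centre along each of the mat's sides), and the knob rests, let go, in the click position at the ring mark (its nose line passes within 12 mm of the ring's centre) (x of cover in the frame of mat between -0.042 and 0.042 m and y of cover in the frame of mat between -0.042 and 0.042 m and height (world z) of cover below 0.009 m and angle between cover's own z axis and vertical below 0.1 rad and horizontal distance between pointer_aim and mark_ring below 0.012 m and velocity of joint selector between -0.1 and 0.1 rad/s and linear speed of cover below 0.02 m/s); the robot touches nothing.
It fails at once if the bottle is moved more than 30 mm or tipped (distance of bottle from where it was at the start of the episode above 0.03 m or angle between bottle's own z axis and vertical above 0.3 rad).
It fails at once if the grey box is moved more than 30 mm or tipped (distance of tip_box from where it was at the start of the episode above 0.03 m or angle between tip_box's own z axis and vertical above 0.3 rad).
It fails at once if the jar is moved more than 30 mm or tipped (distance of jar from where it was at the start of the episode above 0.03 m or angle between jar's own z axis and vertical above 0.3 rad).
It fails at once if the cover is dropped or banged down: faster than 0.45 m/s within 30 mm of the bench (height (world z) of cover below 0.03 m and linear speed of cover above 0.45 m/s).
It also fails if it takes over 72 s, if anything falls off the work surface, if the arm or the gripper's body presses on something with over 40 N, if the wrist force passes 120 N, or if a joint passes its speed limit or range.

## Working session

There is one attempt and no reset: what is moved stays moved. The work goes in short steps, Python scripts to look and compute and a shell command to move; the robot and the scene stay as the last step left them, time stands still between calls to the robot, and variables do not carry over. Pictures are saved under pics/ and viewed, at most 10 in all, crops included, and the job is handed in when it is done.

```bash
mkdir -p pics; ls; cat > h.py <<'E'
import numpy as np, cv2
from scipy.spatial.transform import Rotation as R
from plant import arm, viewer
def tool():
    s=arm.state(); q=s['orientation']; T=np.eye(4)
    T[:3,:3]=R.from_quat([q[1],q[2],q[3],q[0]]).as_matrix(); T[:3,3]=s['ee_pos']; return T
def cam(name,T=None):
    c=viewer.get_calibration(name); K=np.array([[c['fx'],0,c['cx']],[0,c['fy'],c['cy']],[0,0,1.]]); D=np.array([c['k1'],0,0,0,0.])
    if name=='wrist': W=T@np.array(c['tool_from_camera'])
    else:
        M=np.eye(4); M[:3,:3]=R.from_rotvec(np.ravel(c['rvec'])).as_matrix(); M[:3,3]=np.ravel(c['tvec']); W=np.linalg.inv(M)
    return K,D,W
def snap(name,tag):
    T=tool(); p,d=viewer.get_image(name); cv2.imwrite(f'pics/{tag}.png',p[:,:,::-1]); np.savez(f'pics/{tag}.npz',p=p,d=d,T=T); return p,d,T
def rays(name,uv,T=None):
    K,D,W=cam(name,T); n=cv2.undistortPoints(np.array(uv,float).reshape(-1,1,2),K,D)[:,0]
    return W[:3,3],np.c_[n,np.ones(len(n))]@W[:3,:3].T
def onz(name,uv,z,T=None):
    o,r=rays(name,uv,T); return o+r*((z-o[2])/r[:,2])[:,None]
def cloud(name,d,T=None):
    v,u=np.mgrid[:400,:640]; o,r=rays(name,np.c_[u.ravel(),v.ravel()],T); return (o+r*d.reshape(-1,1)).reshape(400,640,3)
E
python3 - <<'E'
from h import *
snap('top','top0'); snap('scene','sc0')
print(arm.state())
E
```

```text
pics
{'t': 0.1, 'joints': array([-1.10620488,  0.68990862, -0.19455596,  1.56624087,  0.15733593,
        0.90247773, -0.21510805]), 'qvel': array([ 5.55967172e-05, -1.88110120e-03, -1.47466111e-03, -1.88323851e-03,
       -1.34160483e-03, -2.32738549e-04, -1.11456732e-03]), 'effort': array([-3.57826677e-03, -5.40598190e+01, -1.27152320e+00, -1.58985168e+01,
        9.38287965e-03,  4.39414900e-03,  3.52691734e-05]), 'ee_pos': array([0.26078326, 0.56736139, 0.23055962]), 'orientation': array([-1.15451313e-04,  2.13676150e-01,  9.76904209e-01, -8.10560811e-04]), 'contact_force': array([-0.30455366,  0.07966942, -0.03098907]), 'ft_torque': array([-0.03135016, -0.03751913, -0.01011701]), 'gripper_force': 0.0, 'opening': 1.0023651995990963}
```

View pics/top0.png

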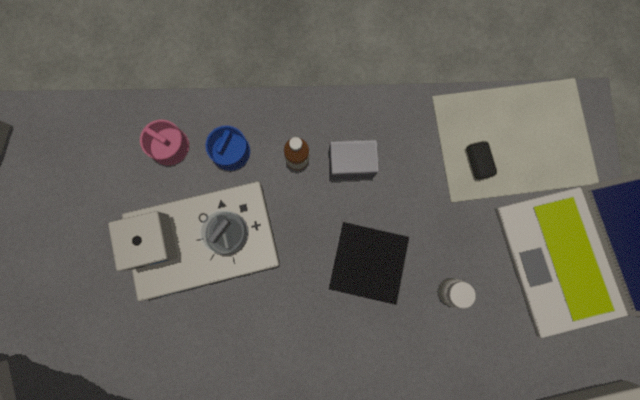

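View pics/sc0.png

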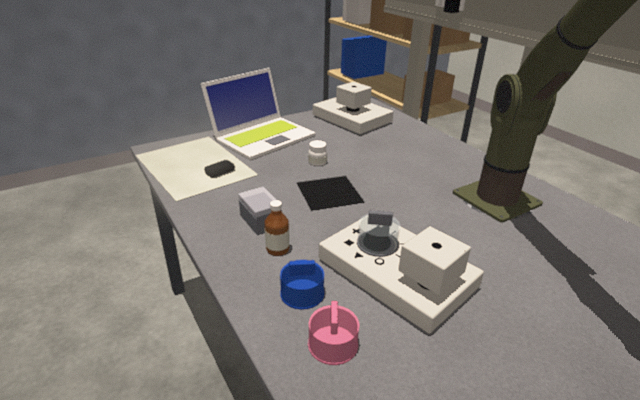

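The top view shows the dial at about (224,233), with ring (203,217), triangle (222,204), square (243,208) and cross (256,226). The mat is centred near (369,263), the bottle at (296,150), the box at (354,158) and the jar at (460,294). The scene view confirms the clear cover with its grey rib on the dial.

```bash
python3 - <<'E'
from h import *
f=np.load('pics/top0.npz'); p,d=f['p'],f['d']
m=onz('top',[(203,217),(222,204),(243,208),(256,226)],.06); print(m.round(3))
c=np.linalg.lstsq(np.c_[2*m[:,:2],np.ones(4)],(m[:,:2]**2).sum(1),rcond=None)[0]; print('dial',c[:2],np.sqrt(c[2]+c[:2]@c[:2]))
P=cloud('top',d)
mask=(p.max(2)<40); mask[:215]=0;mask[310:]=0;mask[:,:325]=0;mask[:,415:]=0
r=cv2.minAreaRect(np.argwhere(mask)[:,::-1].astype(np.float32)); b=onz('top',cv2.boxPoints(r),.004); print('mat',b.round(3),b.mean(0))
# rib: high points near dial
q=P[200:270,180:270].reshape(-1,3); q=q[d[200:270,180:270].ravel()>0]
k=(np.hypot(*(q[:,:2]-c[:2]).T)<.06)&(q[:,2]>.14); print('rib',k.sum(),q[k].mean(0)); 
if k.sum()>5:
  rr=cv2.minAreaRect(q[k][:,:2].astype(np.float32)*1000); print(rr, cv2.boxPoints(rr).round())
k=(np.hypot(*(q[:,:2]-c[:2]).T)<.055);print(np.histogram(q[k][:,2],np.arange(.04,.18,.01)))
for n,uv,z in [('bottle',(296,145),.15),('box',(354,155),.08),('jar',(461,294),.075),('blue',(227,147),.03),('head',(140,240),.164)]: print(n,onz('top',[uv],z).round(3))
c2=cv2.resize(cv2.imread('pics/sc0.png')[190:310,310:480],None,fx=4,fy=4,interpolation=3);cv2.imwrite('pics/c2.png',c2)
E
```

```text
[[ 0.581  0.109  0.06 ]
 [ 0.613  0.062  0.06 ]
 [ 0.601  0.009  0.06 ]
 [ 0.555 -0.023  0.06 ]]
dial [0.54074176 0.04863422] 0.07255420987103087
mat [[ 0.391 -0.202  0.004]
 [ 0.562 -0.245  0.004]
 [ 0.519 -0.419  0.004]
 [ 0.35  -0.371  0.004]] [ 0.45542192 -0.309424    0.004     ]
rib 206 [0.53971971 0.04748398 0.15525521]
((540.4761352539062, 48.59532928466797), (14.73099136352539, 58.85834884643555), 51.8458137512207) [[513.  61.]
 [559.  25.]
 [568.  36.]
 [522.  73.]]
(array([   0,   38,   85,   23,   29,   27,   24,  191, 1169,   24,   27,
        174,    5]), array([0.04, 0.05, 0.06, 0.07, 0.08, 0.09, 0.1 , 0.11, 0.12, 0.13, 0.14,
       0.15, 0.16, 0.17]))
bottle [[ 0.734 -0.129  0.15 ]]
box [[ 0.725 -0.273  0.08 ]]
jar [[ 0.377 -0.515  0.075]]
blue [[0.768 0.056 0.03 ]]
head [[0.524 0.216 0.164]]
```

```bash
cat >> h.py <<'E'
def to(x,y,z,ydeg=None):
    T=tool(); print('dp',((T[:3,:3].T@(np.array([x,y,z])-T[:3,3]))*1000).round(1))
    if ydeg is not None:
        t=np.degrees(np.arctan2(T[1,1],T[0,1]))-ydeg; t=(t+90)%180-90; print('turn',np.radians(t).round(3), 'j7',arm.state()['joints'][6].round(2))
E
python3 -c "
from h import *
to(.5405,.0485,.231,52)"
```

```text
dp [-4.708e+02 -3.547e+02  2.000e-01]
turn 0.233 j7 -0.22
```

```bash
python3 -m creep '{"hand":[1,1,1,1,1,1,1,1,1,1,1,1],"dp":[[-15,-11,0],[-47,-35,0],[-80,-60,0],[-113,-85,0],[-146,-110,0],[-179,-135,0],[-212,-160,0],[-245,-185,0],[-278,-210,0],[-311,-235,0],[-344,-260,0],[-377,-285,0]],"turn":[0.02,0.04,0.06,0.08,0.1,0.12,0.14,0.16,0.18,0.2,0.22,0.233]}' 30
python3 -c "
from h import *
to(.5405,.0485,.231,52)"
```

```text
t: 1.1
ee_pos: [0.4849, 0.1495, 0.2311]
orientation: [-0.0, 0.326, 0.945, -0.0]
contact_force: [0.5, 1.4, 0.1]
opening: 1.002
gripper_force: 0.0
dp [-1.061e+02 -4.530e+01  1.000e-01]
turn -0.001 j7 0.36
```

```bash
python3 -m creep '{"hand":[1,1,1,1,1,1],"dp":[[-28,-12,0],[-55,-24,0],[-82,-36,0],[-106,-45,0],[-106,-45,0],[-106,-45,0]],"turn":[0,0,0,0,0,0]}'
python3 - <<'E'
from h import *
p,d,T=snap('wrist','w1'); P=cloud('wrist',d,T); c=np.array([.5405,.0485])
q=P[d>0]; k=(np.hypot(*(q[:,:2]-c).T)<.05)&(q[:,2]>.145)&(q[:,2]<.17)
rr=cv2.minAreaRect(q[k][:,:2].astype(np.float32)*1000); print(k.sum(),rr,cv2.boxPoints(rr).round(),np.median(q[k][:,2]))
to(.5405,.0485,.128,52)
E
```

```text
t: 1.6
ee_pos: [0.5406, 0.0489, 0.2308]
orientation: [-0.0, 0.328, 0.945, -0.0]
contact_force: [-0.9, 0.1, 0.2]
opening: 1.002
gripper_force: 0.0
1631 ((541.0504150390625, 49.74427795410156), (13.658426284790039, 59.28190231323242), 52.09672927856445) [[513.  63.]
 [560.  26.]
 [569.  37.]
 [522.  73.]] 0.15727687064813264
dp [ -2.   -1.4 102.9]
turn -0.001 j7 0.57
```

View pics/w1.png

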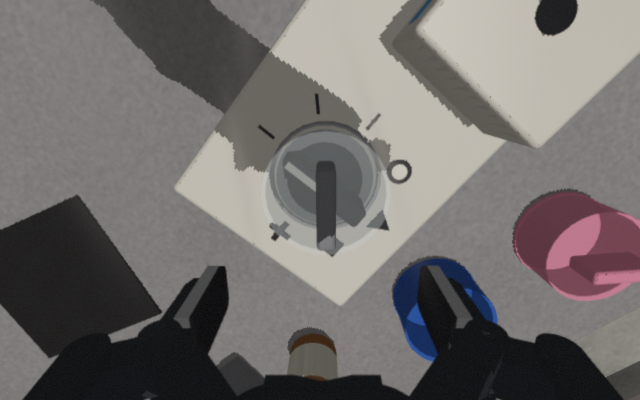

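The wrist view shows the rib at (326,205) midway between the fingers. The knob's white line points up-left to about (285,165), at the 0 tick, and the ring mark is at (399,171). The rib is aligned, so I'm going down.

```bash
python3 -m creep '{"hand":[1,1,1,1,1,1,1,1,1,0.05,0.05,0.05],"dp":[[0,-1,12],[0,-1,28],[0,-1,44],[0,-1,60],[0,-1,76],[0,-1,90],[0,-1,99],[0,-1,103],[0,-1,103],[0,-1,103],[0,-1,103],[0,-1,103]],"turn":[0,0,0,0,0,0,0,0,0,0,0,0]}' 40
python3 -m creep '{"hand":[0.05,0.05,0.05,0.05,0.05,0.05],"dp":[[0,0,0],[0,0,0],[0,0,0],[0,0,0],[0,0,0],[0,0,0]],"turn":[0,0,0,0,0,0]}'
```

```text
t: 2.65
ee_pos: [0.5402, 0.0502, 0.1291]
orientation: [0.001, 0.326, 0.945, 0.0]
contact_force: [0.5, 0.1, 1.0]
opening: 0.602
gripper_force: 0.0
t: 3.15
ee_pos: [0.54, 0.0501, 0.1285]
orientation: [0.0, 0.326, 0.945, 0.0]
contact_force: [0.4, -0.1, 2.0]
opening: 0.157
gripper_force: 45.9
```

```bash
python3 -m creep '{"hand":[0.05,0.05,0.05,0.05,0.05,0.05,0.05,0.05,0.05,0.05],"dp":[[0,0,-5],[0,0,-15],[0,0,-28],[0,0,-41],[0,0,-54],[0,0,-67],[0,0,-80],[0,0,-90],[0,0,-95],[0,0,-95]],"turn":[0,0,0,0,0,0,0,0,0,0]}'
python3 -c "
from h import *
snap('scene','sc1')
import cv2
cv2.imwrite('pics/sc1c.png',cv2.resize(cv2.imread('pics/sc1.png')[120:320,260:500],None,fx=2.5,fy=2.5))
to(.455,-.3095,.2235); print('mat-aligned option');to(.455,-.3095,.2235,75)"
```

```text
t: 3.98
ee_pos: [0.5403, 0.05, 0.2246]
orientation: [0.001, 0.326, 0.945, 0.001]
contact_force: [0.5, 0.0, -0.7]
opening: 0.157
gripper_force: 45.3
dp [-1.547e+02 -3.354e+02  1.000e-01]
mat-aligned option
dp [-1.547e+02 -3.354e+02  1.000e-01]
turn -0.402 j7 0.57
```

View pics/sc1c.png

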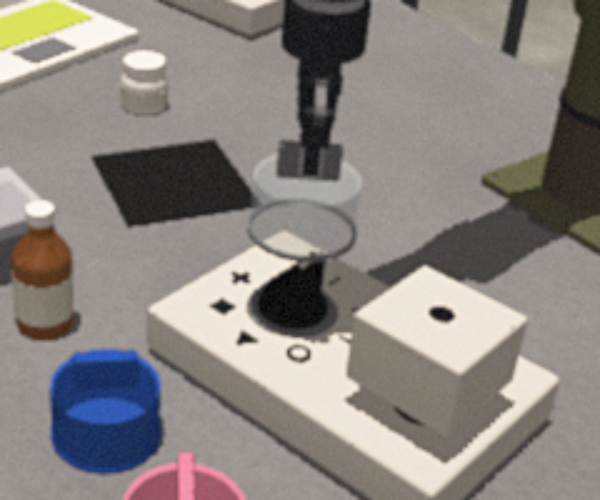

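The crop shows the cover upright in the gripper at about (303,215), clear of the knob. The exposed knob's nose points to the front. Next I carry the cover to the mat.

```bash
python3 -m creep '{"hand":[0.05,0.05,0.05,0.05,0.05,0.05,0.05,0.05,0.05,0.05,0.05,0.05],"dp":[[-4,-8,0],[-11,-24,0],[-22,-47,0],[-33,-72,0],[-44,-97,0],[-56,-122,0],[-67,-147,0],[-79,-172,0],[-90,-197,0],[-102,-222,0],[-112,-244,0],[-120,-260,0]],"turn":[0,0,0,0,0,0,0,0,0,0,0,0]}'
python3 -m creep '{"hand":[0.05,0.05,0.05,0.05,0.05,0.05,0.05],"dp":[[-6,-14,0],[-14,-31,0],[-22,-49,0],[-29,-64,0],[-35,-75,0],[-35,-75,0],[-35,-75,0]],"turn":[0,0,0,0,0,0,0]}'
python3 - <<'E'
from h import *
p,d,T=snap('top','top1'); 
to(.455,-.3095,.0725)
to(.455,-.3095,.09)
E
```

```text
t: 5.03
ee_pos: [0.4716, -0.2321, 0.2223]
orientation: [-0.001, 0.327, 0.945, -0.001]
contact_force: [0.8, -0.0, -1.5]
opening: 0.156
gripper_force: 45.4
t: 5.62
ee_pos: [0.4548, -0.3094, 0.2227]
orientation: [-0.001, 0.327, 0.945, 0.0]
contact_force: [0.8, 0.2, -1.8]
opening: 0.161
gripper_force: 45.4
dp [ -0.7  -1.3 150.3]
dp [ -0.6  -1.3 132.8]
```

```bash
python3 -m creep '{"hand":[0.05,0.05,0.05,0.05,0.05,0.05,0.05,0.05,0.05,0.05,0.05,0.05],"dp":[[0,0,5],[0,0,18],[0,0,33],[0,0,48],[0,0,63],[0,0,78],[0,0,93],[0,0,108],[0,0,120],[0,0,129],[0,0,135],[0,0,138]],"turn":[0,0,0,0,0,0,0,0,0,0,0,0]}'
python3 -m creep '{"hand":[0.05,0.05,0.05,0.05,0.05,0.05,0.05],"dp":[[0,0,2],[0,0,4],[0,0,6],[0,0,8],[0,0,10],[0,0,11],[0,0,11]],"turn":[0,0,0,0,0,0,0]}'
```

```text
t: 6.67
ee_pos: [0.4555, -0.3084, 0.0845]
orientation: [-0.0, 0.325, 0.946, 0.0]
contact_force: [0.4, 0.2, -0.4]
opening: 0.156
gripper_force: 45.4
t: 7.25
ee_pos: [0.4553, -0.3093, 0.0741]
orientation: [-0.0, 0.326, 0.945, 0.0]
contact_force: [-0.2, -0.3, -0.6]
opening: 0.154
gripper_force: 45.4
```

```bash
python3 -m creep '{"hand":[0.05,0.05,0.05,0.05],"dp":[[0,0,1],[0,0,2],[0,0,2],[0,0,2]],"turn":[0,0,0,0]}'
```

```text
t: 7.58
ee_pos: [0.4556, -0.3094, 0.0725]
orientation: [0.0, 0.326, 0.945, 0.0]
contact_force: [0.4, 1.1, 2.3]
opening: 0.156
gripper_force: 45.7
```

```bash
python3 -m creep '{"hand":[0.6,0.6,0.6,0.6,0.6,0.6,0.6,0.6,0.6,0.6,0.6,0.6],"dp":[[0,0,0],[0,0,0],[0,0,0],[0,0,0],[0,0,0],[0,0,-5],[0,0,-20],[0,0,-45],[0,0,-75],[0,0,-105],[0,0,-125],[0,0,-130]],"turn":[0,0,0,0,0,0,0,0,0,0,0,0]}'
python3 - <<'E'
from h import *
p,d,T=snap('top','top2'); P=cloud('top',d); c=np.array([.4554,-.3094])
q=P[d>0]; k=(np.hypot(*(q[:,:2]-c).T)<.06)&(q[:,2]>.085)&(q[:,2]<.115)
if k.sum()>5: print(k.sum(),q[k].mean(0),cv2.minAreaRect(q[k][:,:2].astype(np.float32)*1000))
p,d,T=snap('wrist','w2')
# knob geometry with sensor front angle 191.3 => ring direction
to(.5405,.0492,.2035,56.3+90); to(.5405,.0492,.2035,191.3+90)
E
```

```text
t: 8.58
ee_pos: [0.4572, -0.3104, 0.2062]
orientation: [0.003, 0.326, 0.945, -0.001]
contact_force: [0.3, 0.5, -0.5]
opening: 0.603
gripper_force: 0.0
82 [ 0.44368315 -0.30013931  0.09984359] ((443.4117431640625, -301.3519287109375), (13.857521057128906, 29.237573623657227), 53.656593322753906)
dp [ 1.546e+02  3.348e+02 -3.000e-01]
turn 1.495 j7 1.21
dp [ 1.546e+02  3.348e+02 -3.000e-01]
turn -0.861 j7 1.21
```

View pics/w2.png

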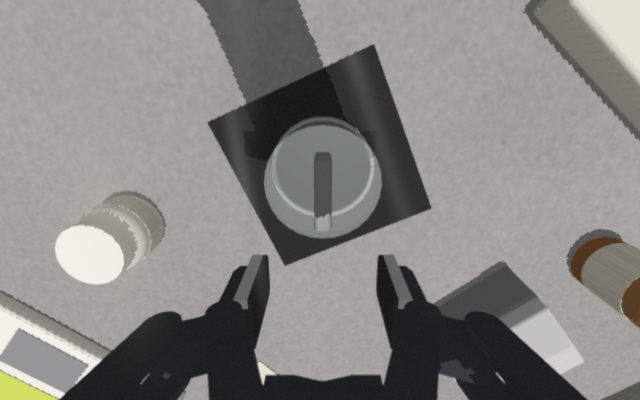

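The wrist view shows the cover upright at (323,180), well inside the mat's edges, and released. Now I go back to the dial.

```bash
python3 -m creep '{"hand":[0.6,0.6,0.6,0.6,0.6,0.6,0.6,0.6,0.6,0.6,0.6,0.6],"dp":[[5,10,0],[14,30,0],[27,59,0],[41,89,0],[55,119,0],[69,149,0],[82,178,0],[96,208,0],[110,238,0],[124,268,0],[137,297,0],[147,318,0]],"turn":[-0.04,-0.12,-0.2,-0.28,-0.36,-0.44,-0.52,-0.6,-0.68,-0.76,-0.82,-0.86]}'
python3 -c "
from h import *
to(.5405,.0492,.2035,101.3)"
```

```text
t: 9.68
ee_pos: [0.5345, 0.0363, 0.2008]
orientation: [-0.001, -0.102, 0.995, 0.001]
contact_force: [-0.1, -0.2, 0.5]
opening: 0.604
gripper_force: 0.0
dp [-8.5 11.4 -2.7]
turn 0.008 j7 1.23
```

```bash
python3 -m creep '{"hand":[0.6,0.6,0.6,0.6],"dp":[[-4,6,0],[-8,11,0],[-8,11,0],[-8,11,0]],"turn":[0,0,0,0]}'
python3 - <<'E'
from h import *
p,d,T=snap('wrist','w3'); P=cloud('wrist',d,T); c=np.array([.5405,.0492])
q=P[d>0]; k=(np.hypot(*(q[:,:2]-c).T)<.055)&(q[:,2]>.1)&(q[:,2]<.12)
rr=cv2.minAreaRect(q[k][:,:2].astype(np.float32)*1000); print(k.sum(),rr,cv2.boxPoints(rr).round(),np.median(q[k][:,2]))
to(.5405,.0492,.074,101.3)
E
```

```text
t: 10.02
ee_pos: [0.5405, 0.0426, 0.2015]
orientation: [-0.001, -0.097, 0.995, -0.001]
contact_force: [0.0, -0.5, -0.3]
opening: 0.603
gripper_force: 0.0
2408 ((540.1302490234375, 48.38471221923828), (83.76397705078125, 20.34697723388672), 13.859835624694824) [[497.  48.]
 [502.  28.]
 [583.  49.]
 [578.  68.]] 0.1094637969707187
dp [ -1.5   7.1 127.6]
turn -0.003 j7 1.22
```

View pics/w3.png

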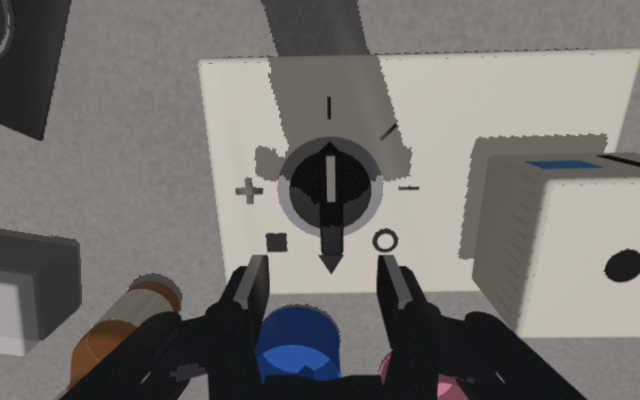

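The view shows the knob with its white line pointing at the 0 tick (329,107) and the ring at (385,240). Depth puts the bar at about 103° for the finger axis. Next I go down and grip it.

```bash
python3 -m creep '{"hand":[0.6,0.6,0.6,0.6,0.6,0.6,0.6,0.6,0.6,0.6,0.6,0.6],"dp":[[-2,3,8],[-2,6,22],[-2,6,38],[-2,6,54],[-2,6,70],[-2,6,86],[-2,6,100],[-2,6,112],[-2,6,120],[-2,6,125],[-2,6,127],[-2,6,127]],"turn":[-0.02,-0.02,-0.02,-0.02,-0.02,-0.02,-0.02,-0.02,-0.02,-0.02,-0.02,-0.02]}'
python3 -c "
from h import *
to(.5415,.0490,.074,102.6)"
```

```text
t: 11.07
ee_pos: [0.542, 0.0501, 0.0751]
orientation: [-0.0, -0.108, 0.994, -0.0]
contact_force: [-0.1, 0.3, -0.0]
opening: 0.6
gripper_force: 0.0
dp [ 0.7 -1.   1.1]
turn -0.004 j7 1.1
```

```bash
python3 -m creep '{"hand":[0.1,0.1,0.1,0.1,0.1,0.1,0.1,0.1],"dp":[[0,-1,0],[0,-1,0],[0,-1,0],[0,-1,0],[0,-1,0],[0,-1,0],[0,-1,0],[0,-1,0]],"turn":[0,0,0,0,0,0,0,0]}' 60
```

```text
t: 11.73
ee_pos: [0.5427, 0.0494, 0.076]
orientation: [0.001, -0.108, 0.994, -0.0]
contact_force: [-0.1, -0.1, 5.0]
opening: 0.199
gripper_force: 58.9
```

```bash
python3 -m creep '{"hand":[0.1,0.1,0.1,0.1,0.1,0.1,0.1,0.1,0.1,0.1,0.1,0.1],"dp":[[0,0,0],[0,0,0],[0,0,0],[0,0,0],[0,0,0],[0,0,0],[0,0,0],[0,0,0],[0,0,0],[0,0,0],[0,0,0],[0,0,0]],"turn":[0.1,0.2,0.3,0.4,0.5,0.6,0.7,0.8,0.9,1.0,1.1,1.2]}'
```

```text
t: 12.73
ee_pos: [0.5426, 0.0493, 0.076]
orientation: [0.0, 0.474, 0.88, 0.0]
contact_force: [-1.1, -0.0, 6.0]
opening: 0.204
gripper_force: 59.0
```

```bash
python3 -m creep '{"hand":[0.1,0.1,0.1,0.1,0.1,0.1,0.1,0.1,0.1,0.1,0.1,0.1],"dp":[[0,0,0],[0,0,0],[0,0,0],[0,0,0],[0,0,0],[0,0,0],[0,0,0],[0,0,0],[0,0,0],[0,0,0],[0,0,0],[0,0,0]],"turn":[0.1,0.2,0.3,0.4,0.5,0.6,0.7,0.8,0.9,1.0,1.1,1.155]}'
python3 -m creep '{"hand":[0.1,0.1,0.6,0.6,0.6,0.6,0.6,0.6,0.6,0.6,0.6,0.6],"dp":[[0,0,0],[0,0,0],[0,0,0],[0,0,0],[0,0,0],[0,0,0],[0,0,0],[0,0,-8],[0,0,-25],[0,0,-50],[0,0,-80],[0,0,-110]],"turn":[0,0,0,0,0,0,0,0,0,0,0,0]}'
python3 -m creep '{"hand":[0.6,0.6,0.6,0.6],"dp":[[0,0,-15],[0,0,-25],[0,0,-25],[0,0,-25]],"turn":[0,0,0,0]}'
python3 - <<'E'
from h import *
p,d,T=snap('wrist','w4'); snap('top','top3'); P=cloud('wrist',d,T); c=np.array([.5415,.049])
q=P[d>0]; k=(np.hypot(*(q[:,:2]-c).T)<.055)&(q[:,2]>.1)&(q[:,2]<.12)
rr=cv2.minAreaRect(q[k][:,:2].astype(np.float32)*1000); print(k.sum(),rr,cv2.boxPoints(rr).round())
E
```

```text
t: 13.73
ee_pos: [0.5426, 0.0493, 0.076]
orientation: [0.0, 0.878, 0.479, 0.0]
contact_force: [-0.7, 0.4, 6.5]
opening: 0.203
gripper_force: 59.1
t: 14.73
ee_pos: [0.5416, 0.0492, 0.1867]
orientation: [-0.0, 0.877, 0.481, -0.001]
contact_force: [1.0, 0.3, 0.2]
opening: 0.601
gripper_force: 0.0
t: 15.07
ee_pos: [0.5419, 0.0495, 0.2102]
orientation: [-0.0, 0.877, 0.481, 0.0]
contact_force: [0.4, 0.5, -0.0]
opening: 0.601
gripper_force: 0.0
2290 ((543.0032958984375, 50.56581115722656), (83.52223205566406, 20.373716354370117), 56.60512161254883) [[512.  21.]
 [529.  10.]
 [574.  80.]
 [557.  91.]]
```

View pics/w4.png

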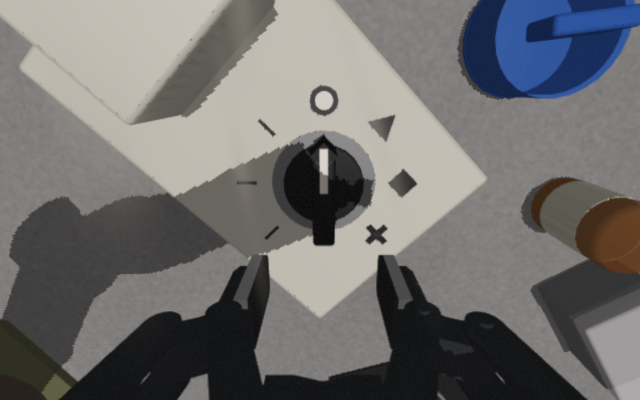

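View pics/top3.png

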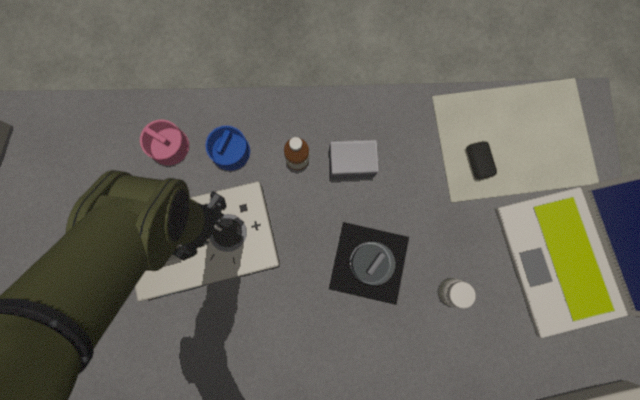

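The wrist view shows the white line pointing straight at the ring (324,100). The top view shows the cover at (372,263) on the mat, with the bottle, box and jar where they were. The arm touches nothing.

```bash
python3 -c "
from plant import arm
print(arm.finish_job())"
```

```text
the job is handed in; nothing more can be done
None
```

I set the clear cover down upright on the mat and turned the knob to the click at the ring mark; the last pictures showed the bottle, box and jar where they were, and I handed the job in at about 15 s (no verdict was returned).

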